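# Tip the tall carton over and stow it in the bay under the wire shelf

## Task

The tall cardboard carton under the wire shelf has to be stored lying down: tip it over onto its side towards the bay marked by the blue block, then slide it lengthwise along the bench between that bay's guides until it is fully home, with the sprung white plate at the back of the bay pressed right in against its stop, without ramming it. Leave the two jars, the mug and the bowl where they stand.

Things in the scene. Friction and masses are not known exactly. Their poses are not given: they have to be found in the camera images.
- carton: Cardboard carton, red band near its top, 80 x 80 mm, 190 mm tall, 0.3 to 0.6 kg, too wide to grip. Starts upright, within 0.1 rad of square to the shelf. Origin: centre of its underside; z runs to its top. Pushed low it may slide; pushed near its top it tips once leaned about 23 degrees, and then lies with its underside end facing back, its middle about 100 to 150 mm from where it stood.
- carton_mid (a point): Centre of the carton, 95 mm above its underside on its z axis (40 mm above the bench once it lies on its side).
- rack: Fixed wire shelf on posts, with a guide bay at each end. Origin: on the bench, mid lane; y runs along the lane, x away from the robot (yaw within 0.12 rad). Deck: x -15 to +260 mm, |y| to 480 mm, underside 280 mm up. It hangs over the carton (which starts within 6 mm in x and 30 mm in y of the origin); in front (x below -15 mm) is open, so reach in tilted forward, 40 degrees or so up high, 25 to 30 down low.
- bay_1 (a point): Mouth of the bay at the rack's +y end, on the bench, lane centre, 290 mm from the rack's origin. Beyond it two straight wooden guides, 50 mm high, 12 thick, 96 mm apart inside, run 140 mm further; before it they flare to about 135 mm apart over 42 mm. A rigid end stop with a white sprung plate in front closes it; the plate's face, untouched, is 60 to 100 mm past this point, not known more closely: feel or see it.
- bay_2 (a point): The same for the bay at the rack's -y end.
- home_1 (a joint): Travel in m of the white sprung plate (86 mm wide, 4 to 60 mm above the bench) of bay_1: 0 untouched, 0.008 pressed right in against the rigid stop. Its spring is weak (under 1 N, less than the carton's friction), so it stays in only while something bears on it.
- home_2 (a joint): The same for the plate of bay_2.
- marker_blue: Fixed blue block, 30 x 100 x 70 mm tall, standing just behind (far side of) the back guide of the bay to use: 100 to 125 mm from that bay's mouth point, at the +y or -y end from run to run. Origin: centre of its underside.
- marker_yellow: Fixed yellow block, the same size, behind the guide of the other bay, not to be used.
- jar_amber: Loose amber glaze jar, 64 mm across and 100 mm tall, behind the lane under the shelf. Origin: centre of underside. Leave alone.
- jar_green: Loose green glaze jar, 64 mm across and 100 mm tall, behind the lane under the shelf. Origin: centre of underside. Leave alone.
- mug: Loose white mug, 80 mm across and 90 mm tall, with a handle, on the bench in front of one bay. Origin: centre of underside. Leave alone.
- bowl: Loose terracotta bowl, 120 mm across and 55 mm tall, on the bench in front of the other bay. Origin: centre of underside. Leave alone.

How it is judged:
By the outcome, as a careful person would: the job done as asked, in the order asked, and still so for the second after the job is handed in, with the robot touching nothing.
It also fails if it takes over 51 s, if anything falls off the work surface, if the arm or the gripper's body presses on something with over 40 N, if the wrist force passes 120 N, or if a joint passes its speed limit or range.

## Robot

A 6-joint arm with a two-finger parallel gripper is mounted at the origin on the work surface. World frame = base frame: x ahead of the robot, y to its left, z up, the work surface at z = 0. Lengths are in m, angles in rad, forces in N, time in s.
With the tool pointing down it reaches from about 0.275 to 0.825 m from the base axis. Payload 5.2 kg.
Tool frame: the origin (TCP) lies at the very end of the fingers, on their centre line; the grasp point (between the pads) lies 19 mm behind it; z points along the fingers, y is the line along which they close (so a half turn about z gives the same grasp; the last joint's range is limited). The gripper opens to 93 mm and grips with 3 to 60 N. Pads are 15 mm wide; open, the fingers measure 128 mm over their backs; the gripper's body (75 mm by 188 mm) begins 65 mm behind the grasp point.
Start: joints at [1.014, 0.259, 1.535, -0, 1.348, -0.203], TCP at [0.191, 0.516, 0.219] pointing down, gripper open.
Joint ranges: [-3.14, 3.14], [-0.91, 2.08], [0.19, 2.58], [-1.22, 4.36], [0.22, 2.71], [-3.12, 3.12]. Speed limits (rad/s): [2.57, 2.57, 3.14, 3.14, 3.14, 3.14].

## Interface

Orientations are given as a unit quaternion [x, y, z, w].
In Python, from plant import env gives the robot as it stands. The module is installed in compiled form; this text tells all that it offers.
- The arm moves only by the shell command python3 -m inch 'ROWS' [FORCE]. ROWS is JSON, a list of rows, each a list of 3 entries, a list of its own where there are three numbers: the shift along the tool's x, y, z in units of 30 mm (1.0 is 30 mm), then the turn, a rotation vector about the tool's x, y, z in units of 8 degrees (1.0 is 8 degrees), then the opening, from 0 (shut) to 1 (fully open). A call has 1 to 8 rows; each row shifts and turns the commanded pose from where the row before left it, along the tool's axes as they then stand; what a row does not reach is not made up. A row lasts 1/8 s, in which the tool goes at most 62.5 mm and 10.7 degrees, less where a joint would pass 70% of its speed; a pose out of reach is approached as far as the arm can. A call is refused whole if a number of a shift passes 1 or a number of a turn 1, either way. A call with a gripper value outside its range is refused whole. The fingers move at their own pace and stop on an object; FORCE is the grip in N (left out, the last holds). Time passes only in rows, so rows that do not move let the fingers close. It gives the time, the measured TCP pose, the force, the opening and the grip force at its end, in the units of the state.
- env.sense(): the state, without advancing time (a new reading comes with each control period).
- env.grab_frame(name): name is "scene" or "top" or "wrist"; returns the picture (400x640x3 uint8, red, green, blue); there is no depth.
- env.camera_params(name): a dict with "fov_y" (degrees; the focal length in pixels is half the picture's height over the tangent of half this angle, whatever the lens; pixels are square), "cx", "cy" (the principal point, pixels), "rvec" (rotation vector, rad) and "tvec" (3), from world to camera coordinates, as OpenCV has them; the wrist camera has in their place "T_tool_cam" (4x4, takes a point from camera to tool coordinates, whose origin is the TCP and whose axes are the flange's). Camera axes: x right, y down, z forward; pixel columns grow to the right and rows downward; lengths in m; the calibration is good to about 2 mm. A picture is of the moment at which its call begins: read the wrist's pose just before it. camera_params takes no time and is no camera call.
- env.close_job(): hands the job in; it is judged then, once.
The state is a dict: "t": time; "q": joint angles; "joint_vel": joint speeds; "joint_efforts": joint torques, N m; "tcp_pos": TCP position; "tool_rot": TCP orientation; "force": force on the tool from outside, world axes, zero at the start; "ft_torque": the same for the moment, N m; "width": finger opening in m; "gripper_force": force on a finger pad.
Only numpy, scipy, OpenCV 4.12 (cv2) and the standard library are available. Lean on these libraries where they do the work, as an engineer would, in place of code of your own. Each camera call takes 0.05 s, during which the arm holds its last target. There are 200 camera calls.

## Working session

There is one attempt and no reset: what is moved stays moved. The work goes in short steps, Python scripts to look and compute and a shell command to move; the robot and the scene stay as the last step left them, time stands still between calls to the robot, and variables do not carry over. Pictures are saved under pics/ and viewed, at most 11 in all, crops included, and the job is handed in when it is done.

```bash
mkdir -p pics
python3 - <<'E'
from plant import env
import cv2
s=env.sense(); print({k:(v if not hasattr(v,'tolist') else v.tolist()) for k,v in s.items()})
for n in("scene","top"):
    cv2.imwrite(f"pics/{n}0.png",env.grab_frame(n)[:,:,::-1]); print(n,env.camera_params(n))
print(env.camera_params("wrist"))
E
```

```text
{'t': 0.0, 'q': [1.0141827936791334, 0.2593020594918084, 1.5360846204000387, 1.1643291436373268e-05, 1.3480020282055454, -0.20280943154429656], 'joint_vel': [0.0013667731561668027, 0.001993490516042004, 0.0018723079655942573, -0.001883185376755155, -0.001522759647199755, 0.0009715346014180538], 'joint_efforts': [-0.001308814862568397, -43.72965216636658, -28.400906324386597, 0.07174944039434195, 0.04125407547689974, -0.00019768653146456927], 'tcp_pos': [0.1902399027978311, 0.5154646772989717, 0.21783913302892244], 'tool_rot': [0.17598202171399632, 0.9843929710986863, -0.0008319580639194681, -0.0003381282824794586], 'force': [0.9860791819315472, 0.7499029650429034, -0.023529900440214097], 'ft_torque': [-0.05776690797961154, -0.06963928684259887, -0.08718114111740025], 'gripper_force': 0.0, 'width': 0.09295524075121807}
scene {'fov_y': 54.02598200008497, 'cx': 317.9164255275999, 'cy': 205.1879199301172, 'rvec': array([ 0.25161599, -3.06976515,  0.50818337]), 'tvec': array([0.49063356, 0.13592707, 1.12878208])}
top {'fov_y': 46.29392878164813, 'cx': 314.85379688509477, 'cy': 200.00343944532975, 'rvec': array([ 2.1446406 , -2.18879261,  0.08620362]), 'tvec': array([0.006338  , 0.51952962, 1.4769617 ])}
{'fov_y': 58.41433661254587, 'cx': 311.5805745499095, 'cy': 199.34925607549874, 'T_tool_cam': array([[ 8.09072485e-04, -9.57477539e-01, -2.88506684e-01,
         8.10198671e-02],
       [ 9.99999496e-01,  9.46144571e-04, -3.35659809e-04,
         2.33206020e-04],
       [ 5.94355761e-04, -2.88506267e-01,  9.57477822e-01,
        -1.65197325e-01],
       [ 0.00000000e+00,  0.00000000e+00,  0.00000000e+00,
         1.00000000e+00]])}
```

View pics/scene0.png

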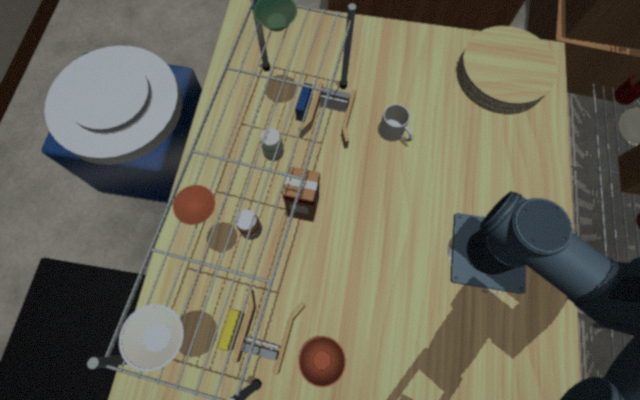

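View pics/top0.png

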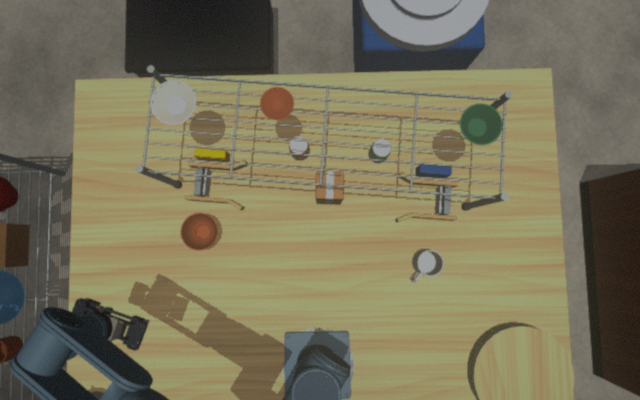

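The scene view shows the blue block at (303,102) and the carton at (302,188). In the top view the blue bay is on the right (-y), with the block at (434,171), the carton at (330,186), the mug at (428,262) and the bowl at (199,231). I'll enlarge the lane.

```bash
cat > h.py <<'E'
import numpy as np, cv2
from plant import env
def cam(n):
    p=env.camera_params(n); f=200/np.tan(np.radians(p['fov_y'])/2)
    K=np.array([[f,0,p['cx']],[0,f,p['cy']],[0,0,1.]]); return K,cv2.Rodrigues(p['rvec'])[0],np.array(p['tvec'])
def ray(n,uv,z):
    K,R,t=cam(n); C=-R.T@t; d=R.T@np.linalg.solve(K,[uv[0],uv[1],1]); return C+d*(z-C[2])/d[2]
E
python3 - <<'E'
from h import *
im=cv2.imread("pics/top0.png")
cv2.imwrite("pics/c1.png",cv2.resize(im[140:240,300:470],None,fx=4.7,fy=4.7,interpolation=cv2.INTER_CUBIC))
im=cv2.imread("pics/scene0.png")
cv2.imwrite("pics/c2.png",cv2.resize(im[70:225,230:430],None,fx=3.8,fy=3.8,interpolation=cv2.INTER_CUBIC))
for n,uv,z in [("top",(434,171),.07),("top",(211,154),.07),("top",(427,262),.09),("top",(330,186),.19)]: print(uv,ray(n,uv,z).round(4))
E
```

```text
(434, 171) [ 0.5982 -0.378   0.07  ]
(211, 154) [0.6677 0.3194 0.07  ]
(427, 262) [ 0.3183 -0.34    0.09  ]
(330, 186) [ 0.5433 -0.0505  0.19  ]
```

View pics/c1.png

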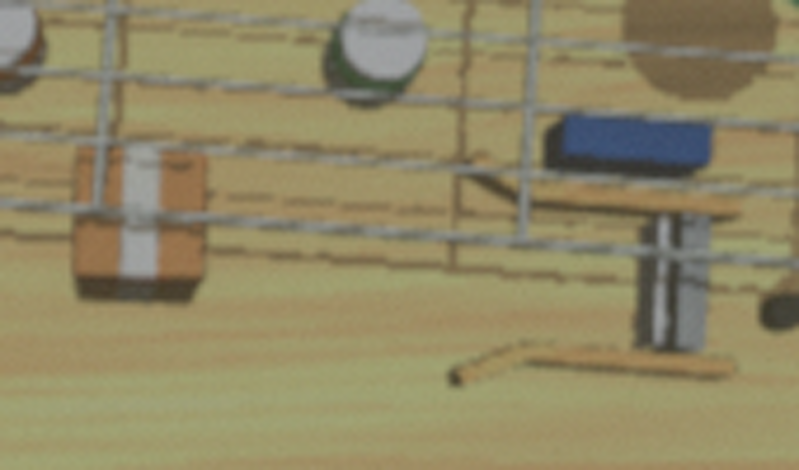

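View pics/c2.png

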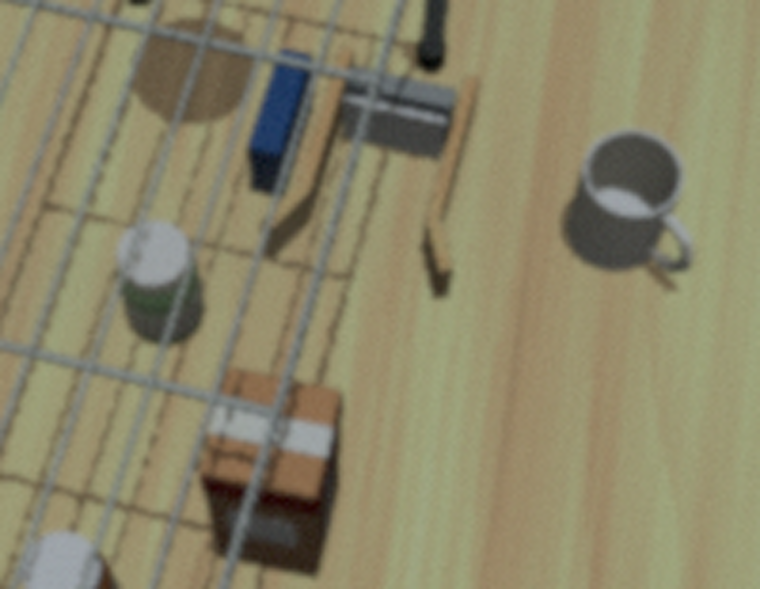

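Carton top corners in c1 are (75,150), (207,152), (75,278), (207,280). The guides' inner edges run (527,345)-(735,360) in front and (525,205)-(735,215) behind. The plate's top front edge runs (655,215)-(655,345).

Run:
```python
from h import *
g=lambda u,v,z:ray("top",(u/4.7+300,v/4.7+140),z)
P=lambda *a:print(*[np.round(x,4) for x in a])
for u,v in [(75,150),(207,152),(75,278),(207,280)]: P(g(u,v,.19))
print("guides")
for u,v in [(527,345),(735,360),(525,205),(735,215)]: P(g(u,v,.05))
print("plate",g(655,280,.06), "flare",g(453,375,.05),g(470,165,.05))
# second view carton top
h=lambda u,v,z:ray("scene",(u/3.8+230,v/3.8+70),z)
for u,v in [(232,372),(341,397),(205,473),(318,500)]: P(h(u,v,.19))
P("plate scene",h(347,100,.06),h(450,122,.06))
a,b=ray("top",(434,171),.07),ray("top",(211,154),.07); print("rack yaw",np.degrees(np.arctan2(-(b-a)[0],(b-a)[1])))
print("mug",h(632,185,.09),"jargreen",h(155,255,.1),"amber",h(65,570,.1))
```

```text
[ 0.5849 -0.0112  0.19  ]
[ 0.5819 -0.0916  0.19  ]
[ 0.5064 -0.0096  0.19  ]
[ 0.5035 -0.0896  0.19  ]
guides
[ 0.4685 -0.3087  0.05  ]
[ 0.4557 -0.4464  0.05  ]
[ 0.5626 -0.3111  0.05  ]
[ 0.5528 -0.451   0.05  ]
plate [ 0.50935454 -0.3931926   0.06      ] flare [ 0.44950658 -0.25878633  0.05      ] [ 0.59049427 -0.27525899  0.05      ]
[ 0.5821 -0.0854  0.19  ]
[ 0.5068 -0.0794  0.19  ]
[ 0.5863 -0.0113  0.19  ]
[ 0.5099 -0.0049  0.19  ]Traceback (most recent call last):
  File "<stdin>", line 11, in <module>
  File "<stdin>", line 3, in <lambda>
    return _wrapfunc(a, 'round', decimals=decimals, out=out)
    return _wrapit(obj, method, *args, **kwds)
    result = getattr(arr, method)(*args, **kwds)
numpy._core._exceptions._UFuncNoLoopError: ufunc 'multiply' did not contain a loop with signature matching types (dtype('<U11'), dtype('float64')) -> None
```

The carton's centre is about (0.545, -0.050). The bay_2 mouth is about (0.516, -0.310), with the plate about 83 mm beyond it. The lane yaw is about -0.09 rad. I'll turn the tool square to the rack first.

```bash
cat >> h.py <<'E'
from scipy.spatial.transform import Rotation as Ro
def go(target):
    s=env.sense(); R=Ro.from_quat(s['tool_rot']); d=R.inv().apply(np.array(target)-s['tcp_pos'])/.03
    z=R.as_matrix()[:,2]; y=R.as_matrix()[:,1]
    print('t',round(s['t'],2),'tcp',np.round(s['tcp_pos'],4),'F',np.round(s['force'],1),'z',z.round(3),'y',y.round(3),'units',d.round(2))
E
python3 -m inch '[[[0,0,0],[0,0,-0.95],0],[[0,0,0],[0,0,-0.95],0]]'; python3 -c "
from h import *
go([.36,.06,.218])"
```

```text
t: 0.35
tcp_pos: [0.1904, 0.5157, 0.2182]
tool_rot: [0.042, 0.999, -0.0, -0.0]
force: [0.7, 0.7, 0.1]
width: 0.0775
gripper_force: 0.0
t 0.35 tcp [0.1904 0.5157 0.2182] F [0.7 0.7 0.1] z [-0.001 -0.001 -1.   ] y [ 0.084  0.996 -0.001] units [ -6.91 -14.66   0.02]
```

```bash
python3 -m inch '[[[-0.45,-0.95,0],[0,0,0],0],[[-0.45,-0.95,0],[0,0,0],0],[[-0.45,-0.95,0],[0,0,0],0],[[-0.45,-0.95,0],[0,0,0],0],[[-0.45,-0.95,0],[0,0,0],0],[[-0.45,-0.95,0],[0,0,0],0],[[-0.45,-0.95,0],[0,0,0],0],[[-0.45,-0.95,0],[0,0,0],0]]'
python3 -m inch '[[[-0.45,-0.95,0],[0,0,0],0],[[-0.45,-0.95,0],[0,0,0],0],[[-0.45,-0.95,0],[0,0,0],0],[[-0.45,-0.95,0],[0,0,0],0],[[-0.45,-0.95,0],[0,0,0],0],[[-0.45,-0.95,0],[0,0,0],0],[[-0.45,-0.95,0],[0,0,0],0],[[0,0,0],[0,0,0],0]]'
python3 -m inch '[[[0,0,0],[0,-1,0],0],[[0,0,0],[0,-1,0],0],[[0,0,0],[0,-1,0],0],[[0,0,0],[0,-1,0],0],[[0,0,0],[0,-1,0],0],[[0,0,0],[0,0,0],0]]'; python3 -c "
from h import *
go([.55,.05,.17])"
```

```text
t: 1.35
tcp_pos: [0.278, 0.2782, 0.2184]
tool_rot: [0.044, 0.999, -0.0, -0.0]
force: [0.4, 0.8, 0.3]
width: 0.0012
gripper_force: 0.0
t: 2.35
tcp_pos: [0.3548, 0.0709, 0.2185]
tool_rot: [0.046, 0.999, -0.0, -0.0]
force: [-0.2, 0.2, 0.7]
width: 0.0007
gripper_force: 0.0
t: 3.1
tcp_pos: [0.3512, 0.0735, 0.216]
tool_rot: [0.041, 0.939, -0.014, 0.34]
force: [-0.4, 0.2, 0.5]
width: 0.0007
gripper_force: 0.0
t 3.1 tcp [0.3512 0.0735 0.216 ] F [-0.4  0.2  0.5] z [ 0.638 -0.055 -0.768] y [0.088 0.996 0.001] units [-4.14 -0.2   5.45]
```

```bash
python3 -m inch '[[[0.5,0,0.6],[0,0,0],0],[[0.5,0,0.6],[0,0,0],0],[[-0.85,0,0.71],[0,0,0],0],[[-0.85,0,0.71],[0,0,0],0],[[-0.85,0,0.71],[0,0,0],0],[[-0.85,0,0.71],[0,0,0],0],[[-0.85,0,0.71],[0,0,0],0],[[-0.85,0,0.71],[0,0,0],0]]'
python3 -c "
from h import *
go([.549,.022,.17])
cv2.imwrite('pics/s1.png',cv2.resize(env.grab_frame('scene')[60:260,200:440,::-1],None,fx=2.5,fy=2.5))"
```

```text
t: 4.1
tcp_pos: [0.5561, 0.055, 0.172]
tool_rot: [0.042, 0.939, -0.015, 0.341]
force: [-0.0, 0.1, -0.7]
width: 0.0004
gripper_force: 0.0
t 4.1 tcp [0.5561 0.055  0.172 ] F [-0.   0.1 -0.7] z [ 0.639 -0.056 -0.767] y [0.088 0.996 0.001] units [ 0.15 -1.12 -0.04]
```

View pics/s1.png

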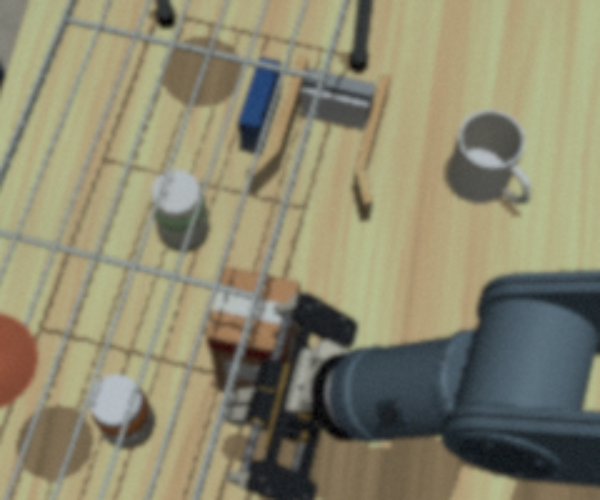

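The fingers are beside the carton's +y face and the gripper body sits clear above it at about (325,320). I'll push the top towards -y.

```bash
python3 -m inch '[[[0,-0.5,0],[0,0,0],0],[[0,-0.5,0],[0,0,0],0],[[0,-0.25,0],[0,0,0],0],[[0,-0.25,0],[0,0,0],0],[[0,-0.25,0],[0,0,0],0],[[0,-0.25,0],[0,0,0],0],[[0,-0.25,0],[0,0,0],0],[[0,-0.25,0],[0,0,0],0]]'
python3 -m inch '[[[0,-0.25,0],[0,0,0],0],[[0,-0.25,0],[0,0,0],0],[[0,-0.25,0],[0,0,0],0],[[0,-0.25,0],[0,0,0],0]]'
python3 -c "
from h import *
go([.549,-.08,.17])
cv2.imwrite('pics/s2.png',cv2.resize(env.grab_frame('scene')[60:260,200:440,::-1],None,fx=2.5,fy=2.5))"
```

```text
t: 5.15
tcp_pos: [0.5485, -0.0196, 0.1727]
tool_rot: [0.041, 0.939, -0.014, 0.342]
force: [0.3, 0.6, 0.5]
width: 0.0006
gripper_force: 0.5
t: 5.65
tcp_pos: [0.5459, -0.0497, 0.1728]
tool_rot: [0.041, 0.939, -0.014, 0.342]
force: [1.1, 0.7, 0.7]
width: 0.0006
gripper_force: 0.1
t 5.65 tcp [ 0.5459 -0.0497  0.1728] F [1.1 0.7 0.7] z [ 0.64  -0.054 -0.766] y [0.086 0.996 0.002] units [-0.09 -1.    0.19]
```

View pics/s2.png

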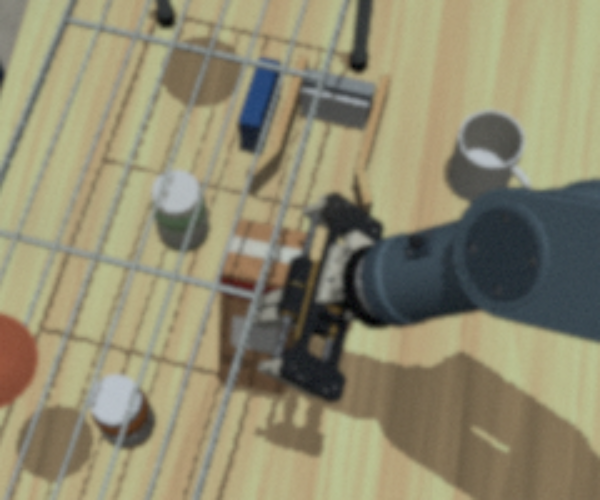

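The carton is leaning (top at (265,250), underside still near (250,385)), so I'll carry on.

```bash
python3 -m inch '[[[0,-0.22,0],[0,0,0],0],[[0,-0.22,0],[0,0,0],0],[[0,-0.22,0],[0,0,0],0],[[0,-0.22,0],[0,0,0],0],[[0,-0.22,0],[0,0,0],0],[[0,0,0],[0,0,0],0],[[0,0,0],[0,0,0],0],[[0,0,0],[0,0,0],0]]'
python3 -c "
from h import *
go([.549,0.03,.17])
cv2.imwrite('pics/s3.png',cv2.resize(env.grab_frame('scene')[60:260,200:440,::-1],None,fx=2.5,fy=2.5))"
```

```text
t: 6.7
tcp_pos: [0.5409, -0.0826, 0.1722]
tool_rot: [0.041, 0.939, -0.015, 0.342]
force: [0.1, 0.4, 0.0]
width: 0.0006
gripper_force: 0.0
t 6.7 tcp [ 0.5409 -0.0826  0.1722] F [0.1 0.4 0. ] z [ 0.64  -0.057 -0.766] y [0.088 0.996 0.   ] units [0.1  3.76 0.02]
```

View pics/s3.png

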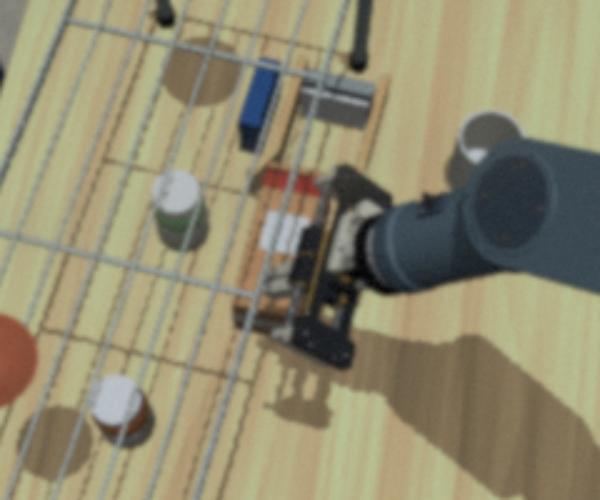

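The carton now lies on its side, red end at (290,182) in the mouth flare and underside end at (265,318). I'll back off +y, then lower and look.

```bash
python3 -m inch '[[[0,0.9,0],[0,0,0],0],[[0,0.9,0],[0,0,0],0],[[0,0.9,0],[0,0,0],0],[[0,0.9,0],[0,0,0],0],[[0.5,0.4,0.5],[0,0.75,0],0],[[0.5,0,0.8],[0,0.75,0],0],[[0.4,0,0.9],[0,0,0],0],[[0,0,0],[0,0,0],0]]'
python3 -c "
from h import *
go([.545,0.03,.045])
i=env.grab_frame('top')[:,:,::-1]; cv2.imwrite('pics/t1f.png',i)
cv2.imwrite('pics/t1.png',cv2.resize(i[140:240,300:470],None,fx=4.7,fy=4.7,interpolation=cv2.INTER_CUBIC))"
```

```text
t: 7.75
tcp_pos: [0.5511, 0.0372, 0.0909]
tool_rot: [0.043, 0.97, -0.01, 0.239]
force: [-0.5, 0.6, 0.5]
width: 0.0005
gripper_force: 0.0
t 7.75 tcp [0.5511 0.0372 0.0909] F [-0.5  0.6  0.5] z [ 0.463 -0.04  -0.885] y [0.088 0.996 0.001] units [ 0.87 -0.26  1.27]
```

View pics/t1.png

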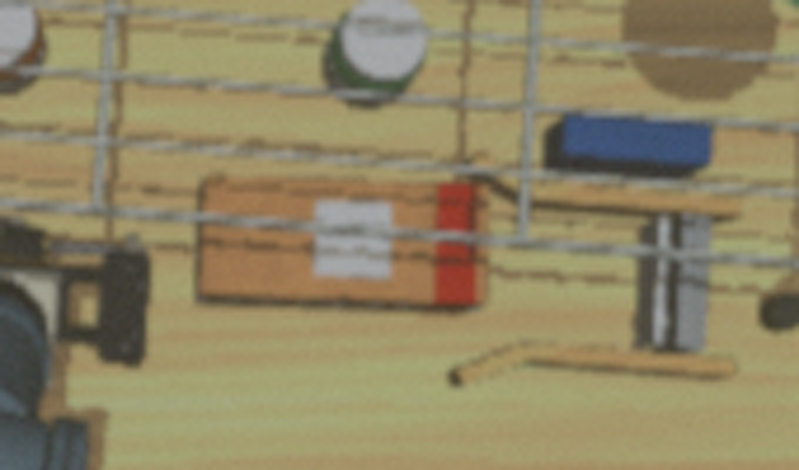

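Carton's upper face: back edge (200,178)-(485,184), front edge (198,300)-(485,306). It is slightly towards the back guide's flare.

Run:
```python
from h import *
g=lambda u,v,z:ray("top",(u/4.7+300,v/4.7+140),z)
c=[g(u,v,.08)[:2] for u,v in[(202,178),(485,184),(198,300),(485,306)]]
print(np.round(c,4)); n=(c[0]+c[2])/2; f=(c[1]+c[3])/2; print("near",n,"far",f,"slope",(n-f)[0]/(n-f)[1])
go([.545,0.03,.045])
```

```text
[[ 0.5814 -0.0935]
 [ 0.5733 -0.2795]
 [ 0.5007 -0.0889]
 [ 0.4928 -0.2765]]
near [ 0.54104051 -0.09119139] far [ 0.53308271 -0.27800678] slope 0.04259714386613071
t 7.8 tcp [0.5518 0.037  0.0923] F [ 0.  -0.7 -0.2] z [ 0.465 -0.041 -0.884] y [0.088 0.996 0.   ] units [ 0.92 -0.25  1.3 ]
```

```bash
python3 -c "
from h import *
go([.571,0.037,.042])"; python3 -m inch '[[[0.1,0,0.9],[0,0,0],0],[[0.15,0,0.9],[0,0,0],0],[[0,-0.9,0],[0,0,0],0],[[0,-0.9,0],[0,0,0],0],[[0,-0.7,0],[0,0,0],0],[[0,-0.7,0],[0,0,0],0],[[0,-0.3,0],[0,0,0],0],[[0,0,0],[0,0,0],0]]'
python3 -c "
from h import *
go([.562,-.071,.042])"
```

```text
t 7.8 tcp [0.5518 0.037  0.0923] F [ 0.  -0.7 -0.2] z [ 0.465 -0.041 -0.884] y [0.088 0.996 0.   ] units [0.22 0.06 1.78]
t: 8.8
tcp_pos: [0.5634, -0.0707, 0.0452]
tool_rot: [0.044, 0.969, -0.011, 0.242]
force: [-0.4, -0.5, -0.9]
width: 0.0001
gripper_force: 0.0
t 8.8 tcp [ 0.5634 -0.0707  0.0452] F [-0.4 -0.5 -0.9] z [ 0.468 -0.042 -0.883] y [ 0.09   0.996 -0.   ] units [ 0.09 -0.01  0.07]
```

```bash
for k in 1; do :; done; python3 -m inch '[[[0,-0.25,0],[0,0,0],0],[[0,-0.25,0],[0,0,0],0],[[0,-0.25,0],[0,0,0],0],[[0,-0.25,0],[0,0,0],0],[[0,-0.25,0],[0,0,0],0],[[0,-0.25,0],[0,0,0],0],[[0,-0.25,0],[0,0,0],0],[[0,0,0],[0,0,0],0]]'
python3 -c "
from h import *
go([.562,-.193,.042])
i=env.grab_frame('top')[:,:,::-1]
cv2.imwrite('pics/t2.png',cv2.resize(i[140:240,300:470],None,fx=4.7,fy=4.7,interpolation=cv2.INTER_CUBIC))"
```

```text
t: 9.8
tcp_pos: [0.5583, -0.1216, 0.0441]
tool_rot: [0.043, 0.97, -0.01, 0.241]
force: [0.9, 2.8, 3.2]
width: 0.0005
gripper_force: 1.8
t 9.8 tcp [ 0.5583 -0.1216  0.0441] F [0.9 2.8 3.2] z [ 0.466 -0.04  -0.884] y [0.087 0.996 0.001] units [-0.26 -2.36  0.22]
```

View pics/t2.png

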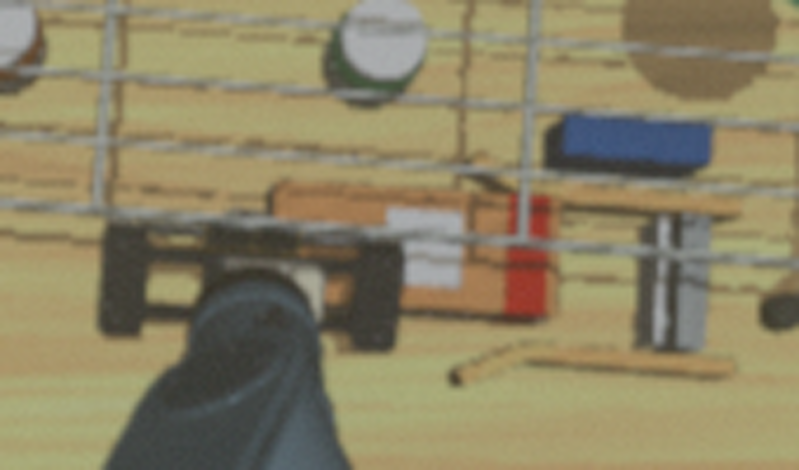

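The red end is inside the guides at (530,255), parallel to the back guide, with about 70 mm left to the plate. I'll keep pushing, then slow down.

```bash
python3 -m inch '[[[0,-0.25,0],[0,0,0],0],[[0,-0.25,0],[0,0,0],0],[[0,-0.25,0],[0,0,0],0],[[0,-0.25,0],[0,0,0],0],[[0,-0.25,0],[0,0,0],0],[[0,-0.25,0],[0,0,0],0],[[0,-0.15,0],[0,0,0],0],[[0,-0.15,0],[0,0,0],0]]'
python3 -m inch '[[[0,-0.1,0],[0,0,0],0],[[0,-0.1,0],[0,0,0],0],[[0,0,0],[0,0,0],0]]'
python3 -c "
from h import *
go([.562,-.193,.042])
i=env.grab_frame('top')[:,:,::-1]
cv2.imwrite('pics/t3.png',cv2.resize(i[140:240,300:470],None,fx=4.7,fy=4.7,interpolation=cv2.INTER_CUBIC))"
```

```text
t: 10.85
tcp_pos: [0.5532, -0.1744, 0.0437]
tool_rot: [0.042, 0.97, -0.009, 0.24]
force: [-0.9, 7.5, 6.9]
width: 0.0004
gripper_force: 3.7
t: 11.22
tcp_pos: [0.5527, -0.1808, 0.0437]
tool_rot: [0.042, 0.97, -0.01, 0.24]
force: [0.3, 4.5, 3.6]
width: 0.0002
gripper_force: 2.6
t 11.22 tcp [ 0.5527 -0.1808  0.0437] F [0.3 4.5 3.6] z [ 0.465 -0.039 -0.884] y [0.087 0.996 0.001] units [-0.28 -0.38  0.21]
```

View pics/t3.png

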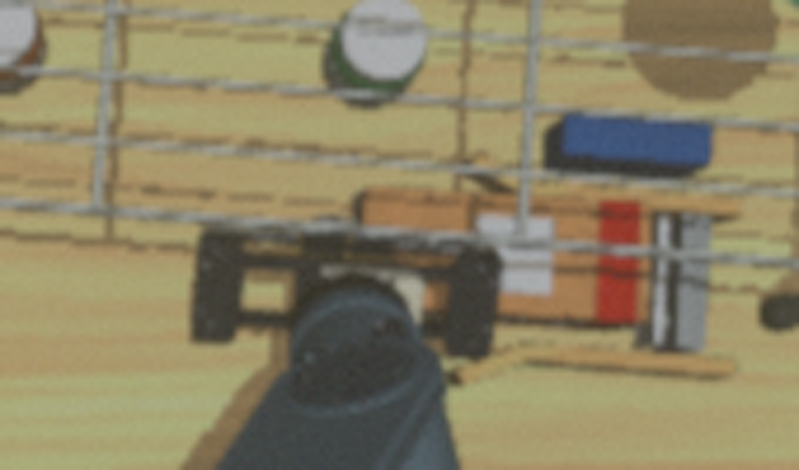

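The carton's end (650) nearly meets the plate (657), so I'll creep from here and watch the force.

```bash
for i in 1; do python3 -m inch '[[[0,-0.06,0],[0,0,0],0],[[0,-0.06,0],[0,0,0],0],[[0,-0.06,0],[0,0,0],0],[[0,-0.06,0],[0,0,0],0]]'; python3 -m inch '[[[0,-0.06,0],[0,0,0],0],[[0,-0.06,0],[0,0,0],0],[[0,-0.06,0],[0,0,0],0]]'; python3 -m inch '[[[0,-0.05,0],[0,0,0],0],[[0,-0.05,0],[0,0,0],0]]'; done
```

```text
t: 11.78
tcp_pos: [0.552, -0.1876, 0.0436]
tool_rot: [0.042, 0.97, -0.009, 0.24]
force: [0.2, 5.9, 5.5]
width: 0.0006
gripper_force: 3.5
t: 12.15
tcp_pos: [0.5515, -0.1927, 0.0436]
tool_rot: [0.042, 0.97, -0.009, 0.24]
force: [-0.1, 6.8, 6.7]
width: 0.0006
gripper_force: 4.0
t: 12.4
tcp_pos: [0.5512, -0.1955, 0.0436]
tool_rot: [0.042, 0.97, -0.009, 0.24]
force: [-0.2, 8.5, 5.8]
width: 0.0004
gripper_force: 4.2
```

```bash
python3 -m inch '[[[0,-0.05,0],[0,0,0],0],[[0,-0.05,0],[0,0,0],0]]'; python3 -m inch '[[[0,-0.05,0],[0,0,0],0],[[0,-0.05,0],[0,0,0],0]]';  python3 -m inch '[[[0,-0.05,0],[0,0,0],0]]'
```

```text
t: 12.65
tcp_pos: [0.551, -0.1974, 0.0436]
tool_rot: [0.042, 0.97, -0.008, 0.24]
force: [1.4, 14.1, 9.9]
width: 0.0007
gripper_force: 7.4
t: 12.9
tcp_pos: [0.5508, -0.1977, 0.0437]
tool_rot: [0.041, 0.97, -0.006, 0.24]
force: [3.9, 22.1, 14.4]
width: 0.0004
gripper_force: 11.8
t: 13.02
tcp_pos: [0.5506, -0.1979, 0.0437]
tool_rot: [0.041, 0.97, -0.005, 0.24]
force: [5.6, 26.4, 16.9]
width: 0.0002
gripper_force: 13.9
```

The tool stalled at y=-0.198 while the force climbed to 26 N, which is about where the stop should be. I'll back off and check.

```bash
python3 -m inch '[[[0,0.3,0],[0,0,0],0],[[0,0.7,0],[0,0,0],0],[[0,0.9,0],[0,0,0],0],[[0,0.9,0],[0,0,0],0],[[0,0.9,0],[0,0,0],0],[[0,0,0],[0,0,0],0]]'
python3 -c "
from h import *
go([.4,.05,.15])
i=env.grab_frame('top')[:,:,::-1];j=env.grab_frame('scene')[:,:,::-1]
a=cv2.resize(i[160:230,340:470],(800,430),interpolation=cv2.INTER_CUBIC)
cv2.imwrite('pics/t4.png',a);cv2.imwrite('pics/s4.png',cv2.resize(j[75:175,260:370],None,fx=5.5,fy=5.5,interpolation=cv2.INTER_CUBIC))"
```

```text
t: 13.78
tcp_pos: [0.5601, -0.0928, 0.0433]
tool_rot: [0.042, 0.97, -0.01, 0.24]
force: [0.1, 0.1, 0.8]
width: 0.0001
gripper_force: 0.0
t 13.78 tcp [ 0.5601 -0.0928  0.0433] F [0.1 0.1 0.8] z [ 0.465 -0.04  -0.884] y [ 0.086  0.996 -0.   ] units [ 3.4   4.29 -5.82]
```

View pics/t4.png

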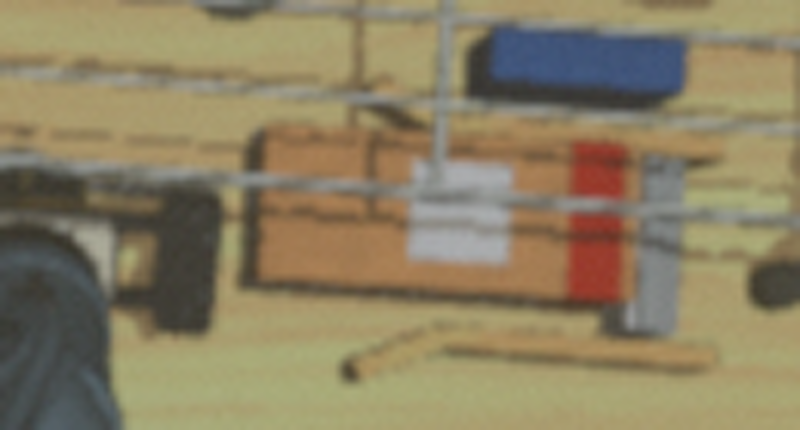

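The carton lies between the guides. The dark gap between white plate and grey stop seen earlier has closed (plate edge (632,315), stop at (645,320)), so the plate is pressed in. The gripper is clear, so I'm handing in.

```bash
python3 -c "
from plant import env
print(env.close_job())"
```

```text
the job is handed in; nothing more can be done
None
```

The carton was tipped onto its side and slid gently home in the blue-marked bay (bay_2), the white plate appears pressed against its stop, the jars, mug and bowl were not touched, and the job is handed in at about 14 s (no verdict was returned).

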